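# Pry open the die carrier

## Task

Stand the loupe upright on the bench, clear of the die carrier whose lid it is on. Then take the opener from its stand, put its foot into the pocket under the front edge of the carrier's lid and lever the lid off its catches, and swing it over with the opener until it stays fully open by itself; nothing but the opener may push on the lid. Stand the opener back in its well, foot down, and leave the waffle pack in the carrier and the things around it as they are.

Things in the scene. Friction and masses are not known exactly. Their poses are not given: they have to be found in the camera images.
- carrier: fixed die carrier: square aluminium box 110 x 110 mm, walls 26 mm high, with a flat dark lid 8 mm thick flush with its outside (its closed top at z = 34 mm). Origin: centre of its underside; front (-x) with the pry pocket, hinge at the back (+x). Two spring ball catches inside the front wall hold the lid: about 8 N at the front edge frees it
- pry_pocket (a point): middle of the mouth of the pry pocket: a recess in the front wall right under the lid's front edge, open to the front, 32 mm wide (y), 14 mm deep (x), from z = 14 mm (sill) to z = 26 mm (underside of the lid); this point is on the front face at z = 20 mm. Axes as the carrier
- lid_hinge (a point): middle of the hinge line of the lid, in the carrier's frame 55 mm behind its centre and 26 mm up; the hinge line runs along the carrier's y. It turns with the lid
- lid_front (a point): middle of the lower front edge of the lid, 110 mm from the hinge line; moves with the lid
- lid (a joint): lid angle in rad: 0 shut on its catches, growing as the front edge rises; the catches let go at about 0.06; beyond about 1.6 it falls over by itself onto its stop at 1.92 (fully open), below that it falls shut
- opener: small pry-bar-like opener, 150 mm, standing foot down in its well. Origin: on the handle's axis, at the underside of the foot; z up along the handle. Black handle 12 (x) by 16 (y) mm from z = 45 to 150 mm; below it a steel blade 2.4 x 12 mm at x = -4.8 mm, bent square at its lower end into a flat thin foot from x = -6 to +9 mm, 12 mm wide and 2.2 mm thick, that points to +x
- foot_tip (a point): end of the opener's foot, 9 mm ahead (+x) of the handle's axis
- stand: fixed tool stand, white block 50 x 110 x 66 mm on a dark plate 58 x 118 x 5 mm, with two round wells of 30 mm diameter and 60 mm depth, at y = +30 mm (opener) and y = -30 mm (steel tweezers stand in it, up to z = 128 mm). Origin: centre of its underside
- well (a point): centre of the floor of the opener's well, 6 mm above the bench; the well's mouth is 60 mm above it
- loupe: black eye loupe, round, 38 mm diameter, 35 mm high, standing on the closed lid at the start. Origin: centre of its underside
- waffle_pack: black waffle pack 51 x 51 x 8 mm with dies, lying in the nest inside the carrier. Origin: centre of its underside
- vial: white vial, 25 mm diameter, 47 mm high, loose beside the carrier's left side. Origin: centre of its underside
- chip_box: flat white chip box 59 x 54 x 16 mm, loose at the right in front of the carrier. Origin: centre of its underside
- weight: brass check weight, 18 mm diameter, 31 mm high, loose at the left in front of the carrier. Origin: centre of its underside
- fixture: pale fixture block 40 x 56 x 22 mm, loose to the right of the carrier. Origin: centre of its underside
- die_box: closed black box 75 x 68 x 42 mm, fixed. Origin: centre of its underside

How it is judged (in metres and radians):
On the way, in this order (a step that is already met when the one before it is completed fails the run):
1. the loupe stands on the bench, let go, off the carrier, with the lid still shut (height (world z) of loupe below 0.006 m and angle between loupe's own z axis and vertical below 0.15 rad and horizontal distance between loupe and carrier above 0.075 m and contact force between the fingers and loupe below 0.1 N and value of joint lid below 0.04 rad), for 0.2 s.
2. the opener, under the lid, has levered it off its catches (value of joint lid between 0.12 and 1.3 rad and contact force between opener and lid above 0.2 N), for 0.1 s.
At the end, for the whole second after the job is handed in: the lid rests fully open (above 1.8 rad); the opener stands at rest in its well, foot within 10 mm of the floor and the handle within 15 degrees of upright; the loupe stands upright and still on the bench, its centre more than 75 mm from the carrier's centre (value of joint lid above 1.8 rad and horizontal distance between opener and well below 0.013 m and z of opener in the frame of well below 0.01 m and angle between opener's own z axis and vertical below 0.26 rad and linear speed of each of opener, loupe below 0.02 m/s and height (world z) of loupe below 0.006 m and angle between loupe's own z axis and vertical below 0.15 rad and horizontal distance between loupe and carrier above 0.075 m); the robot touches nothing.
It fails at once if the gripper or the arm pushes on the lid (contact force between any of the fingers, the arm and lid above 2 N).
It fails at once if the loupe is tipped over (angle between loupe's own z axis and vertical above 0.7 rad).
It fails at once if the waffle pack is shifted by more than 8 mm (distance of waffle_pack from where it was at the start of the episode above 0.008 m).
It fails at once if a bystander (vial, chip box, weight, fixture block) is pushed by more than 15 mm (distance of any of vial, chip_box, weight, fixture from where it was at the start of the episode above 0.015 m).
It also fails if it takes over 66 s, if anything falls off the work surface, if the arm or the gripper's body presses on something with over 40 N, if the wrist force passes 120 N, or if a joint passes its speed limit or range.

## Robot

A 6-joint arm with a two-finger parallel gripper is mounted at the origin on a cart in front of the work surface, level with it; the furniture and walls round the work are solid. World frame = base frame: x ahead of the robot, y to its left, z up, the work surface at z = 0. Lengths are in mm, angles in degrees, forces in N, time in s.
With the tool pointing down it reaches from about 300 to 850 mm from the base axis. Payload 4.2 kg.
Tool frame: the origin (TCP) lies midway between the tips of the shut fingers; the grasp point (between the pads) lies 19 mm behind it; z points along the fingers, y is the line along which they close (so a half turn about z gives the same grasp; the last joint's range is limited). The gripper opens to 91 mm and grips with 3 to 60 N. Pads are 32 mm wide; open, the fingers measure 118 mm over their backs; the gripper's body (76 mm by 178 mm) begins 60 mm behind the grasp point.
Start: joints at [-67.666, 18.312, 89.639, -0, 72.044, -1.146], TCP at [229.1, -527.405, 213.976] pointing down, gripper open.
Joint ranges: [-177.97, 177.97], [-48.28, 115.42], [12.27, 149.76], [-77.06, 257.06], [2.81, 150.46], [-146.56, 146.56]. Speed limits (degrees/s): [147.25, 147.25, 180, 180, 180, 180].

## Interface

Orientations are given as [roll, pitch, yaw] about the fixed x, y, z axes, in that order (R = Rz(yaw) Ry(pitch) Rx(roll)).
In Python, from station import arm, optics, models gives the robot as it stands.
- The arm moves only by the tool step_arm, never from a script. Its argument "targets" is a list of rows, each a list of 3 entries, a list of its own where there are three numbers: the closure, from 0 (fully open) to 1 (shut), then the shift along the tool's x, y, z in units of 25 mm (1.0 is 25 mm), then the turn about the tool's z in units of 6 degrees (1.0 is 6 degrees). In form: [[jaw, [dx, dy, dz], twist], ...]. A call has 1 to 8 rows; each row is the pose to reach, as a shift and turn from the pose commanded when the call began, along the tool's axes at that moment; what a row does not reach only later rows make up. A row lasts 1/12 s, in which the tool goes at most 41.7 mm and 7.16 degrees, less where a joint would pass 70% of its speed; a pose out of reach is approached as far as the arm can. A call with a gripper value outside its range is refused whole. The fingers move at their own pace and stop on an object; "newtons" is the grip in N (left out, the last holds). Time passes only in rows, so rows that repeat a pose let the fingers close. It gives the time, the measured TCP pose, the force, the opening and the grip force at its end, in the units of the state.
- arm.state(): the state, without advancing time (a new reading comes with each control period).
- optics.get_image(name): name is "side" or "top" or "wrist"; returns a dict with "image" (400x640x3 uint8, red, green, blue), "mtx" (3x3 intrinsics, pixels), "origin" and "orientation" of the camera in the world; the wrist camera has in their place "mount" (4x4, takes a point from camera to tool coordinates, whose origin is the TCP and whose axes are the flange's). Camera axes: x right, y up, looking along -z (the intrinsics and any distortion apply to the point x, -y, -z); pixel columns grow to the right and rows downward; lengths in mm; the calibration is good to about 2 mm. A picture is of the moment at which its call begins: read the wrist's pose just before it. There is no depth.
- arm.job_done(): hands the job in; it is judged then, once.
Trained networks look in a picture, given as the dict that the camera call returned (one of the last four; its "shot" number tells which), for a name from the list of things; names that differ only in an ending like _2 or _b are one class to them, and where a whole thing is asked for, a point or a joint stands for the part that bears it (a point fixed in the world has none). Each returns a list of dicts, best first, with "conf" (0 to 1); they miss things now and then, are a little off and sometimes report something else, mostly with a low value. They report only what shows in the picture. A call takes as long as a camera call.
- models.recognise(picture, thing): "xyz" ([x, y, z] in mm, in world coordinates, good to about 4 mm: the middle of the surface that is visible of it).
The state is a dict: "time_s": time; "qpos": joint angles; "joint_velocities": joint speeds; "joint_efforts": joint torques, N m; "eef_pos": TCP position; "tcp_rot": TCP orientation; "wrist_force": force on the tool from outside, world axes, zero at the start; "torque": the same for the moment, N m; "gripper_width": finger opening in mm; "grip_force": force on a finger pad.
Only numpy, scipy, OpenCV 4.12 (cv2) and the standard library are available. Lean on these libraries where they do the work, as an engineer would, in place of code of your own. Each camera call takes 0.05 s, during which the arm holds its last target. There are 200 camera calls.

## Working session

There is one attempt and no reset: what is moved stays moved. The work goes in short steps, Python scripts to look and compute and a tool call to move; the robot and the scene stay as the last step left them, time stands still between calls to the robot, and variables do not carry over. Pictures are saved under pics/ and viewed, at most 10 in all, crops included, and the job is handed in when it is done.

Besides the shell and the picture viewer there is one more tool, called after ">>>" as name([rows], argument=value, ...), one row to a line, values as JSON. step_arm: Moves the arm, as the interface text tells. Its arguments: {"type":"object","properties":{"targets":{"type":"array"},"newtons":{"type":"number"}},"required":["targets"]}

```bash
mkdir -p pics; ls; cat > h.py <<'E'
import numpy as np, cv2
from scipy.spatial.transform import Rotation as R
from station import arm, optics, models
def save(p,n): cv2.imwrite('pics/%s.png'%n, p['image'][:,:,::-1])
E
python3 - <<'E'
from h import *
s=arm.state(); print(s)
for n in ('side','top','wrist'):
    p=optics.get_image(n); save(p,n+'0')
    print(n,{k:v for k,v in p.items() if k!='image'})
    for t in ['carrier','pry_pocket','lid_hinge','lid_front','opener','foot_tip','stand','well','loupe','vial','chip_box','weight','fixture','die_box']:
        try:
            r=models.recognise(p,t); print(t,[(np.round(a['xyz'],1).tolist(),round(a['conf'],2)) for a in r[:2]])
        except Exception as e: print(t,e)
ims=[cv2.imread('pics/%s0.png'%n) for n in('side','top')]
E
```

```text
pics
{'time_s': 0.0, 'qpos': array([-6.76646170e+01,  1.83534966e+01,  8.97060590e+01, -2.86575393e-03,
        7.20434326e+01, -1.14647722e+00]), 'joint_velocities': array([ 0.02372027,  0.0517163 ,  0.10287934,  0.06984649, -0.04772838,
        0.08461512]), 'joint_efforts': array([ 6.57786359e-05, -4.12461805e+01, -2.31969362e+01,  7.23748212e-02,
        4.55452956e-02, -1.66270465e-04]), 'eef_pos': array([ 228.90496356, -526.92874552,  213.10403015]), 'tcp_rot': array([-1.79896978e+02,  6.63392359e-04,  2.34827468e+01]), 'wrist_force': array([0.47470323, 0.31098044, 0.80324963]), 'torque': array([-0.05281225,  0.0407456 , -0.04895889]), 'grip_force': 0.0, 'gripper_width': 91.20847516996912}
side {'mtx': array([[383.33656666,   0.        , 317.27647375],
       [  0.        , 383.33656666, 195.4564827 ],
       [  0.        ,   0.        ,   1.        ]]), 'origin': array([127.04998486, 609.96533823, 530.73193636]), 'orientation': array([  56.63273106,   -0.25131067, -146.3052146 ]), 'shot': 1}
carrier [([559.6, -32.1, 33.8], 0.81)]
pry_pocket [([560.1, -29.6, 33.4], 0.89), ([509
[... 1592 characters left out ...]
7.0, 65.3], 0.31)]
wrist {'mtx': array([[287.2257352 ,   0.        , 320.818726  ],
       [  0.        , 287.2257352 , 200.19784351],
       [  0.        ,   0.        ,   1.        ]]), 'mount': array([[ 6.90558508e-04,  9.56544078e-01,  2.91586952e-01,
         8.38468972e+01],
       [ 9.99999740e-01, -6.00186764e-04, -3.99377384e-04,
         2.25537431e-01],
       [-2.07015442e-04,  2.91587152e-01, -9.56544244e-01,
        -1.70514681e+02],
       [ 0.00000000e+00,  0.00000000e+00,  0.00000000e+00,
         1.00000000e+00]]), 'shot': 3}
carrier []
pry_pocket []
lid_hinge []
lid_front []
opener []
foot_tip []
stand []
well []
loupe []
vial []
chip_box []
weight []
fixture []
die_box []
```

View pics/side0.png

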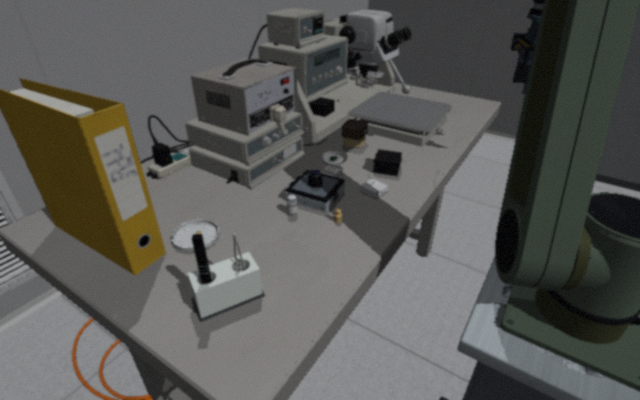

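View pics/top0.png

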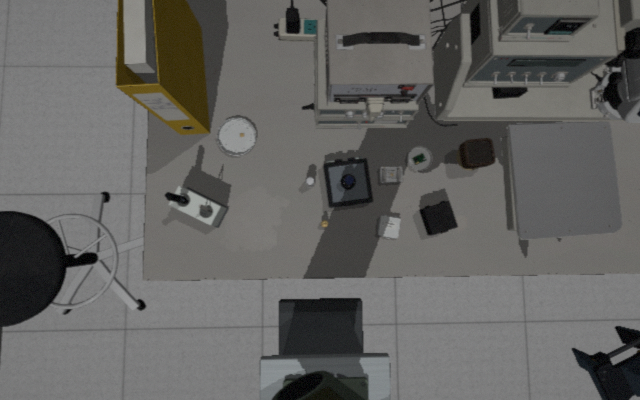

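The side view shows the stand with the opener at about (200,255), the carrier with the loupe at (315,185), and the vial, weight and chip box around it. The top view shows the carrier at (348,182), slightly turned, with clear bench between the stand and the vial. Next I move the wrist camera over the carrier.

>>> step_arm([
  [0,[1.2,-0.7,-0.2],0.5],
  [0,[2.5,-1.45,-0.4],1],
  [0,[3.9,-2.2,-0.6],1.5],
  [0,[5.3,-3.05,-0.8],2],
  [0,[6.7,-3.9,-1],2.5],
  [0,[8.1,-4.7,-1],3],
  [0,[9.5,-5.5,-1],3.5],
  [0,[10.9,-6.3,-1],3.9],
])

```text
time_s: 2.92
eef_pos: [417.1, -272.7, 239.4]
tcp_rot: [180.0, -0.0, -0.1]
wrist_force: [1.0, -0.4, 0.9]
gripper_width: 91.4
grip_force: 0.0
```

```bash
python3 -c "
from h import *
s=arm.state();print(s['time_s'],s['eef_pos'],s['tcp_rot'])"
```

```text
2.9167 [ 417.12216557 -272.67996651  239.37433985] [ 1.79964791e+02 -4.73102249e-02 -7.30953116e-02]
```

>>> step_arm([
  [0,[0.9,-1.1,0],0],
  [0,[1.9,-2.3,0],0],
  [0,[2.9,-3.5,0],0],
  [0,[3.8,-4.7,0],0],
  [0,[4.7,-5.9,0],0],
  [0,[5.6,-7.0,0],0],
  [0,[6.4,-8.0,0],0],
  [0,[6.9,-8.5,0],0],
])

```text
time_s: 3.58
eef_pos: [590.2, -58.4, 238.8]
tcp_rot: [-179.9, -0.0, 0.2]
wrist_force: [0.4, -0.4, -0.5]
gripper_width: 91.2
grip_force: 0.0
```

```bash
cat >> h.py <<'E'
def cam(p,s=None):
    "camera pose -> (Rwc, o)"
    if 'mount' in p:
        Rt=R.from_euler('xyz',s['tcp_rot'],degrees=True).as_matrix(); M=p['mount']
        return Rt@M[:3,:3], Rt@M[:3,3]+s['eef_pos']
    return R.from_euler('xyz',p['orientation'],degrees=True).as_matrix(), np.array(p['origin'])
def proj(p,P,s=None):
    Rw,o=cam(p,s); c=(np.atleast_2d(P)-o)@Rw; c=c*[1,-1,-1]
    q=c@p['mtx'].T; return q[:,:2]/q[:,2:]
def ray(p,uv,z,s=None):
    Rw,o=cam(p,s); uv=np.atleast_2d(uv).astype(float)
    d=np.c_[uv,np.ones(len(uv))]@np.linalg.inv(p['mtx']).T*[1,-1,-1]@Rw.T
    return o+d*((z-o[2])/d[:,2])[:,None]
def rec(p,*ts):
    for t in ts: print(t,[(np.round(a['xyz'],1).tolist(),round(a['conf'],2)) for a in models.recognise(p,t)[:2]])
def shot(name,fn=None):
    s=arm.state(); p=optics.get_image(name)
    if fn: save(p,fn); np.savez('pics/%s.npz'%fn,**{k:v for k,v in p.items()},eef_pos=s['eef_pos'],tcp_rot=s['tcp_rot'])
    return p,s
E
python3 - <<'E'
from h import *
p,s=shot('wrist','w1'); print(s['time_s'],s['eef_pos'],s['tcp_rot'])
rec(p,'carrier','loupe','vial','weight')
E
```

```text
3.5833 [590.22078341 -58.40097526 238.7606975 ] [-1.79935691e+02 -4.42685847e-02  2.32195423e-01]
carrier [([585.8, -60.9, 35.9], 0.78)]
loupe [([584.4, -55.7, 66.9], 0.89), ([482.1, -2.1, 22.6], 0.57)]
vial [([583.1, 34.3, 42.3], 0.95)]
weight [([477.8, -0.8, 22.8], 0.55), ([584.9, -57.6, 36.3], 0.19)]
```

View pics/w1.png

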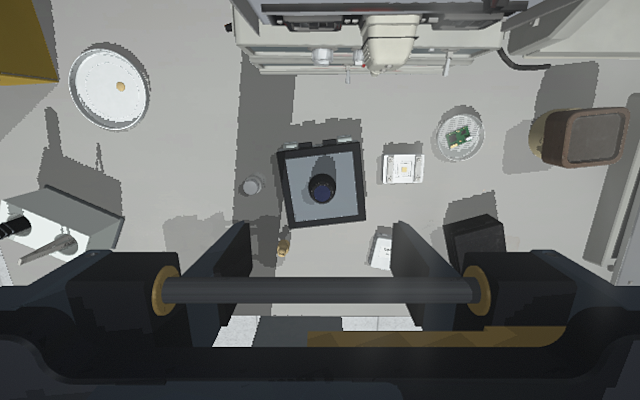

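The wrist view shows the lid's corners near (279,150), (359,141), (366,220) and (287,228), the loupe at (322,187), the vial at (252,185) and the weight at (284,245). The hinge is on the far side. I'll refine the outline with an enlarged crop.

```bash
python3 - <<'E'
import cv2
i=cv2.imread('pics/w1.png')[125:245,240:400]
cv2.imwrite('pics/w1c.png',cv2.resize(cv2.convertScaleAbs(i,alpha=1.6,beta=20),None,fx=5,fy=5,interpolation=cv2.INTER_CUBIC))
E
```

```text
(no output)
```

View pics/w1c.png

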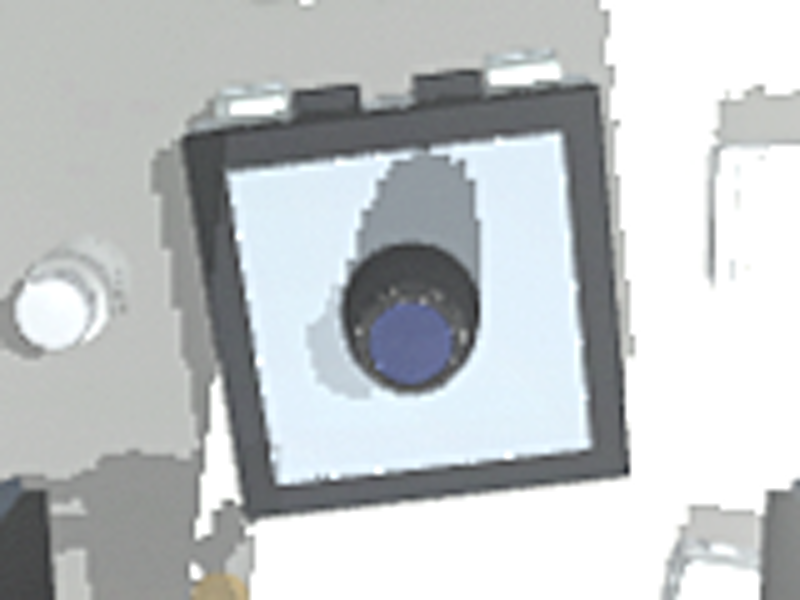

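The enlarged crop gives lid corners at back-left (185,133), back-right (600,85), front-right (628,472) and front-left (247,515). The loupe's eyepiece disc is at (411,343), and the hinge knuckles are on the far side.

```bash
cat >> h.py <<'E'
def load(fn):
    d=np.load('pics/%s.npz'%fn); p={k:d[k] for k in d.files}; return p,p
def lidfit(P):
    "P: BL,BR,FR,FL world xy -> centre, yaw"
    m=np.array([[55,55],[55,-55],[-55,-55],[-55,55]],float); c=P[:,:2].mean(0); Q=P[:,:2]-c
    a=np.arctan2((m[:,0]*Q[:,1]-m[:,1]*Q[:,0]).sum(),(m*Q).sum()); 
    Rm=np.array([[np.cos(a),-np.sin(a)],[np.sin(a),np.cos(a)]])
    return c,np.degrees(a),Q@Rm-m
E
python3 - <<'E'
from h import *
p,s=load('w1')
uv=np.array([[185,133],[600,85],[628,472],[247,515]])/5+[240,125]
P=ray(p,uv,34,s); c,a,r=lidfit(P); print(P.round(1),c,a,r.round(1))
print('loupe top',ray(p,[[411/5+240,343/5+125]],69,s))
print('loupe sil',ray(p,[[411/5+240,318/5+125]],55,s))
# top & side check of carrier corners
Rm=R.from_euler('z',a,degrees=True).as_matrix()
C=np.array([[55,55,34],[55,-55,34],[-55,-55,34],[-55,55,34]])@Rm.T+[*c,0]
for n in('top','side'):
    q=optics.get_image(n); print(n,proj(q,C).round(1).tolist())
E
```

```text
[[ 625.6   -1.    34. ]
 [ 638.4 -108.3   34. ]
 [ 532.2 -120.8   34. ]
 [ 518.8  -14.3   34. ]] [578.73858327 -61.113713  ] 6.944826380412886 [[-1.2 -1. ]
 [-1.5  0.9]
 [ 1.6  1.3]
 [ 1.1 -1.2]]
loupe top [[579.00773067 -59.92212464  69.        ]]
loupe sil [[581.71244109 -59.9575619   55.        ]]
top [[323.4, 162.6], [367.1, 157.2], [373.4, 200.8], [329.2, 206.5]]
side [[284.4, 188.5], [305.9, 168.6], [344.2, 178.4], [325.3, 200.1]]
```

>>> step_arm([
  [0,[-0.4,0.06,1.2],0],
  [0,[-0.4,0.06,2.7],0],
  [0,[-0.4,0.06,4.2],0],
  [0,[-0.4,0.06,5.7],0],
  [0,[-0.4,0.06,7.0],0],
  [0,[-0.4,0.06,7.6],0],
  [0,[-0.4,0.06,7.75],0],
  [0,[-0.4,0.06,7.75],0],
])

```text
time_s: 4.6
eef_pos: [577.6, -63.9, 44.6]
tcp_rot: [-180.0, 0.1, 0.0]
wrist_force: [-0.4, 0.0, 0.4]
gripper_width: 91.5
grip_force: 0.0
```

>>> step_arm([
  [0.6,[0,0,0],0],
  [0.7,[0,0,0],0],
  [0.8,[0,0,0],0],
  [0.8,[0,0,0],0],
  [0.8,[0,0,0],0],
  [0.8,[0,0,0],0],
], newtons=8)

```text
time_s: 5.1
eef_pos: [578.7, -63.1, 45.7]
tcp_rot: [180.0, -0.1, 0.1]
wrist_force: [0.2, -0.0, 0.6]
gripper_width: 53.9
grip_force: 0.0
```

>>> step_arm([
  [0.8,[0,0,0],0],
  [0.8,[0,0,0],0],
  [0.8,[0,0,0],0],
  [0.8,[0,0,0],0],
  [0.8,[0,0,0],0],
], newtons=10)

```text
time_s: 5.52
eef_pos: [578.5, -63.0, 45.2]
tcp_rot: [-180.0, -0.0, 0.1]
wrist_force: [-0.0, 1.1, 0.1]
gripper_width: 37.8
grip_force: 10.0
```

>>> step_arm([
  [0.8,[0,0,-1.0],0],
  [0.8,[0,0,-2.2],0],
  [0.8,[0,-0.5,-3.2],0],
  [0.8,[-0.6,-1.8,-3.2],0],
  [0.8,[-1.2,-3.3,-3.2],0],
  [0.8,[-1.8,-4.8,-3.2],0],
  [0.8,[-2.4,-6.2,-3.2],0],
  [0.8,[-2.9,-7.4,-3.2],0],
])

```text
time_s: 6.18
eef_pos: [504.3, 123.5, 125.1]
tcp_rot: [-180.0, 0.0, 0.1]
wrist_force: [0.6, 1.2, -0.2]
gripper_width: 38.1
grip_force: 10.0
```

>>> step_arm([
  [0.8,[-0.2,-0.7,1],0],
  [0.8,[-0.2,-0.7,2.2],0],
  [0.8,[-0.2,-0.7,3.4],0],
  [0.8,[-0.2,-0.7,4.1],0],
  [0.8,[-0.2,-0.7,4.4],0],
  [0.8,[-0.2,-0.7,4.5],0],
  [0.8,[-0.2,-0.7,4.56],0],
])

```text
time_s: 6.77
eef_pos: [501.0, 139.2, 11.3]
tcp_rot: [180.0, -0.0, 0.1]
wrist_force: [-0.6, -0.4, -0.6]
gripper_width: 37.9
grip_force: 10.0
```

>>> step_arm([
  [0.8,[0,0,0.02],0],
  [0.8,[0,0,0.04],0],
  [0.8,[0,0,0.04],0],
])

```text
time_s: 7.02
eef_pos: [501.9, 139.4, 11.3]
tcp_rot: [-180.0, -0.2, 0.1]
wrist_force: [0.5, 0.6, 0.8]
gripper_width: 37.7
grip_force: 10.0
```

>>> step_arm([
  [0.8,[0,0,0.04],0],
  [0.8,[0,0,0.08],0],
  [0.8,[0,0,0.08],0],
])

```text
time_s: 7.27
eef_pos: [502.1, 139.4, 10.5]
tcp_rot: [-180.0, -0.2, 0.1]
wrist_force: [-0.9, -0.3, 12.5]
gripper_width: 37.6
grip_force: 10.0
```

>>> step_arm([
  [0.4,[0,0,-0.04],0],
  [0.3,[0,0,-0.04],0],
  [0.2,[0,0,-0.04],0],
  [0.2,[0,0,-0.04],0],
  [0.2,[0,0,-1],0],
  [0.2,[0,0,-2.2],0],
  [0.2,[0,0,-3.6],0],
  [0.2,[0,0,-5],0],
])

```text
time_s: 7.93
eef_pos: [500.0, 139.1, 133.9]
tcp_rot: [180.0, 0.1, 0.1]
wrist_force: [0.9, 0.1, -0.1]
gripper_width: 72.8
grip_force: 0.0
```

>>> step_arm([
  [0.2,[0,0,-1.5],0],
  [0.2,[0,-1.4,-2.5],0],
  [0.2,[0.2,-2.8,-3.5],0],
  [0.2,[0.4,-4.2,-4],0],
  [0.2,[0.4,-5,-4],0],
  [0.2,[0.4,-5,-4],0],
])

```text
time_s: 8.43
eef_pos: [510.9, 268.3, 233.8]
tcp_rot: [-179.8, -0.1, 0.3]
wrist_force: [0.2, -0.4, 0.0]
gripper_width: 73.1
grip_force: 0.0
```

```bash
python3 - <<'E'
from h import *
p,s=shot('wrist','w2'); print(s['time_s'],s['eef_pos'],s['tcp_rot'])
rec(p,'loupe','opener','stand','well')
p,s=shot('side','s2'); rec(p,'loupe')
E
```

```text
8.4333 [510.93482259 268.33705491 233.75705845] [-1.79844289e+02 -1.08862457e-01  2.96892609e-01]
loupe [([503.8, 146.2, 31.4], 0.76)]
opener [([536.9, 327.6, 132.7], 0.92)]
stand [([579.9, -56.5, 35.1], 0.64)]
well [([525.0, 296.6, 68.9], 0.89)]
loupe [([495.0, 145.7, 22.2], 0.75), ([474.0, 5.8, 18.4], 0.36)]
```

View pics/w2.png

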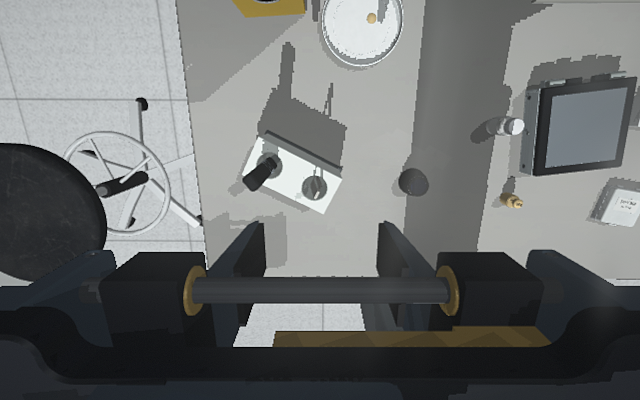

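The loupe stands upright on the bench at (413,181), clear of everything. The stand is at (295,175) with the opener handle at (260,173) and the tweezers well at (314,187). I'll enlarge the stand for its yaw and the handle's.

```bash
python3 - <<'E'
import cv2
i=cv2.imread('pics/w2.png')[120:225,230:360]
cv2.imwrite('pics/w2c.png',cv2.resize(cv2.convertScaleAbs(i,alpha=1.3,beta=30),None,fx=5.6,fy=5.6,interpolation=cv2.INTER_CUBIC))
E
```

```text
(no output)
```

View pics/w2c.png

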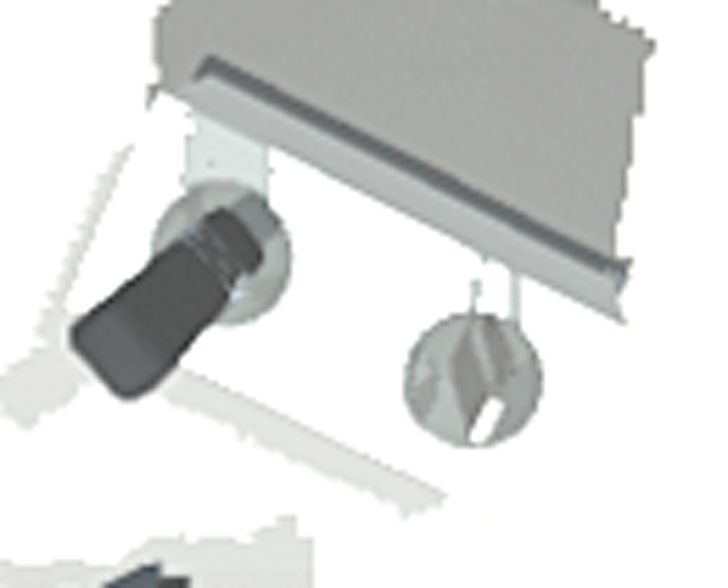

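```bash
python3 - <<'E'
from h import *
p,s=load('w2')
f=lambda *a: np.array(a)/5.6+[230,120]
W=ray(p,f([221,252],[473,380]),66,s); print('wells',W.round(1),np.linalg.norm(W[0]-W[1]))
d=W[0]-W[1]; print('stand yaw',np.degrees(np.arctan2(-d[0],d[1])))
print('handle top corners',ray(p,f([72,335],[125,398],[178,368],[112,292]),156,s).round(1))
print('edge pts handle',ray(p,f([75,340],[125,395]),156,s).round(1))
# vertical axis projection of candidates
for xy in [(527,309),(525,312),(530,312),(524,306)]:
    q=proj(p,[[*xy,156],[*xy,66],[*xy,51]],s); print(xy,((q-[230,120])*5.6).round(0).tolist())
im=cv2.imread('pics/w2.png')
g=im[120:225,230:360].max(2); 
print(im[165:200:2,238:270:2].max(2))
E
```

```text
wells [[535.3 330.   66. ]
 [507.7 276.5  66. ]] 60.15751524200707
stand yaw -27.361670493521206
handle top corners [[537.7 337.8 156. ]
 [527.4 330.1 156. ]
 [532.4 321.3 156. ]
 [544.6 331.  156. ]]
edge pts handle [[536.9 337.4 156. ]
 [527.9 330.  156. ]]
(527, 309) [[257.0, 401.0], [321.0, 291.0], [329.0, 278.0]]
(525, 312) [[239.0, 413.0], [307.0, 300.0], [315.0, 287.0]]
(530, 312) [[237.0, 383.0], [306.0, 277.0], [315.0, 265.0]]
(524, 306) [[276.0, 419.0], [335.0, 305.0], [342.0, 291.0]]
[[182 183 158 145 238 239 239 239 245 170  53  40  44  42  57  47]
 [180 185 150 180 243 239 239 241 251  56  42  43  43  44  42  46]
 [182 160 148 234 240 239 247 247  30  40  44  43  43  44  43  42]
 [176 159 149 242 239 249 170  25  41  43  44  44  44  42  44  43]
 [169 150 226 243 245 140  30  42  43  44  43  44  44  42  43  43]
 [149 151 179 249  47  41  49  46  42  45  43  44  44  45  43  37]
 [152 154 151  47  47  55  55  49  45  43  43  44  44  45  33  96]
 [152 155  94  46  54  55  57  53  48  45  43  44  44  31 169 247]
 [161 155 108  46  54  56  57  57  55  50  43  43  36 138 250 240]
 [154 154 162  84  50  56  58  57  58  53  48  41  99 248 240 239]
 [154 155 155 163  79  53  59  58  57  58  51  48 161 234 244 240]
 [153 154 153 153 163  58  58  60  59  53  54 153 155 149 139 227]
 [152 154 152 176 187 176  47  53  47  62 150 155 154 153 154 150]
 [154 152 157 182 181 184 173 111 130 194 187 153 152 153 153 154]
 [160 177 183 181 181 180 182 183 183 180 182 183 186 160 155 152]
 [183 180 180 180 181 181 181 180 181 181 180 181 181 182 184 169]
 [180 181 181 180 180 181 180 181 181 180 181 181 181 181 181 181]
 [180 180 180 181 180 181 180 181 181 181 181 181 181 181 181 181]]
```

```bash
python3 - <<'E'
from h import *
p,s=load('w2')
im=cv2.imread('pics/w2.png'); g=cv2.GaussianBlur(im.max(2),(3,3),0)
m=((g>=50)&(g<=66)).astype(np.uint8); k=np.zeros_like(m); k[172:196,238:265]=m[172:196,238:265]
n,l,st,ce=cv2.connectedComponentsWithStats(k); i=1+np.argmax(st[1:,4]); ys,xs=np.nonzero(l==i)
print(st[i],im[172:194,238:264].max(2))
P=ray(p,np.c_[xs,ys],156,s)[:,:2].astype(np.float32); print(cv2.minAreaRect(P), P.mean(0))
d=im[:,:,:].max(2)<75; k=np.zeros(d.shape,np.uint8); k[150:196,236:285]=d[150:196,236:285]
# fit yaw/pos by IoU of silhouette of top face+ handle prism
n,l,st,ce=cv2.connectedComponentsWithStats(k); i=1+np.argmax(st[1:,4]); obs=l==i
best=[]
for a in range(-90,90,3):
  for x in np.arange(529,543,1):
    for y in np.arange(324,338,1):
      c=np.array([[sx*6,sy*8,z] for sx in(-1,1) for sy in(-1,1) for z in(66,156)],float)@R.from_euler('z',a,degrees=True).as_matrix().T+[x,y,0]
      h=cv2.convexHull(((proj(p,c,s))*8).astype(np.int32)); r=np.zeros(d.shape,np.uint8); cv2.fillConvexPoly(r,h,1,shift=3)
      r=r.astype(bool); best.append(((r&obs).sum()/(r|obs).sum(),a,x,y))
best.sort(reverse=True); print(best[:12])
E
```

```text
[243 176  18  15 133] [[160 148 150 146 180 238 242 241 244 252 248 167  60  28  38  43  43  44
   43  43  44  44  44  44  44  45]
 [169 154 150 152 226 244 243 247 245 246 140  26  30  38  42  43  43  43
   44  45  43  43  44  44  44  43]
 [177 160 149 162 233 248 252 247 182  73  20  36  42  43  44  44  44  43
   42  44  44  45  42  45  43  45]
 [149 152 151 146 179 236 249 159  47  29  41  47  49  48  46  43  42  43
   45  44  43  43  44  44  44  44]
 [151 153 153 153 154 143 106  51  33  45  52  54  52  49  47  46  43  43
   43  44  43  44  44  44  44  44]
 [152 154 154 158 151 101  47  37  47  52  55  56  55  52  49  46  45  45
   43  44  43  44  44  43  44  45]
 [153 153 155 162 107  45  38  47  52  55  55  56  57  55  52  50  47  45
   43  44  44  44  45  43  43  43]
 [152 154 155 164  94  33  46  51  54  56  55  54  57  57  53  52  48  46
   45  44  43  45  44  46  44  40]
 [156 153 155 165  98  40  49  52  54  54  56  57  57  57  56  55  50  48
   47  45  45  45  43  45  42  34]
 [161 153 155 162 108  50  46  53  54  54  56  57  57  57  57  57  55  50
   50  45  43  44  43  
[... 1535 characters left out ...]
4736842), 36, np.int64(537), np.int64(330)), (np.float64(0.8559870550161812), 51, np.int64(537), np.int64(329)), (np.float64(0.8557377049180328), 36, np.int64(537), np.int64(329)), (np.float64(0.8541329011345219), 51, np.int64(537), np.int64(328)), (np.float64(0.8528), 33, np.int64(537), np.int64(330)), (np.float64(0.8518518518518519), 36, np.int64(536), np.int64(331)), (np.float64(0.8500797448165869), 54, np.int64(536), np.int64(330)), (np.float64(0.8496), 33, np.int64(538), np.int64(329)), (np.float64(0.8492935635792779), 30, np.int64(536), np.int64(330)), (np.float64(0.8485804416403786), 57, np.int64(537), np.int64(329)), (np.float64(0.8478605388272583), 33, np.int64(536), np.int64(331))]
```

>>> step_arm([
  [0.56,[0.4,-0.8,0],-1.1],
  [0.56,[0.8,-1.8,0],-2.2],
  [0.56,[1.0,-2.47,0],-3.3],
  [0.56,[1.0,-2.47,0],-4.4],
  [0.56,[1.0,-2.47,0],-5.5],
  [0.56,[1.0,-2.47,0],-6.6],
  [0.56,[1.0,-2.47,0],-7.7],
  [0.56,[1.0,-2.47,0],-8.8],
])

```text
time_s: 9.45
eef_pos: [535.6, 325.1, 233.0]
tcp_rot: [-180.0, 0.0, 53.1]
wrist_force: [-0.7, -0.3, 0.0]
gripper_width: 40.0
grip_force: 0.0
```

>>> step_arm([
  [0.56,[0,0,0],-1.1],
  [0.56,[0,0,0],-2.2],
  [0.56,[0,0,0],-3.3],
  [0.56,[0,0,0],-4.4],
  [0.56,[0,0,0],-5.5],
  [0.56,[0,0,0],-6.6],
  [0.56,[0,0,0],-7.7],
  [0.56,[0,0,0],-8.8],
])

```text
time_s: 10.12
eef_pos: [535.6, 325.1, 233.0]
tcp_rot: [-180.0, 0.0, 105.9]
wrist_force: [0.5, 1.0, -0.2]
gripper_width: 40.4
grip_force: 0.0
```

>>> step_arm([
  [0.56,[0,0,0],-1.1],
  [0.56,[0,0,0],-2.2],
  [0.56,[0,0,0],-3.3],
  [0.56,[0,0,0],-4.4],
  [0.56,[0,0,0],-4.4],
])

```text
time_s: 10.53
eef_pos: [535.6, 325.1, 233.0]
tcp_rot: [-180.0, 0.0, 132.1]
wrist_force: [0.1, 0.2, 0.2]
gripper_width: 40.2
grip_force: 0.0
```

```bash
python3 - <<'E'
from h import *
p,s=shot('wrist','w3'); print(s['time_s'],s['eef_pos'],s['tcp_rot'])
rec(p,'opener','well')
i=p['image'][:,:,::-1]
print(proj(p,[[536,330,156],[536,330,66]],s))
E
```

```text
10.5333 [535.56192061 325.09688766 233.03316897] [-1.79968240e+02  4.52255052e-03  1.32117843e+02]
opener [([533.0, 335.4, 135.5], 0.67)]
well [([513.0, 297.3, 69.0], 0.77), ([522.7, -38.5, 35.8], 0.75)]
[[323.90273114 203.92302514]
 [323.19033289 181.19707689]]
```

View pics/w3.png

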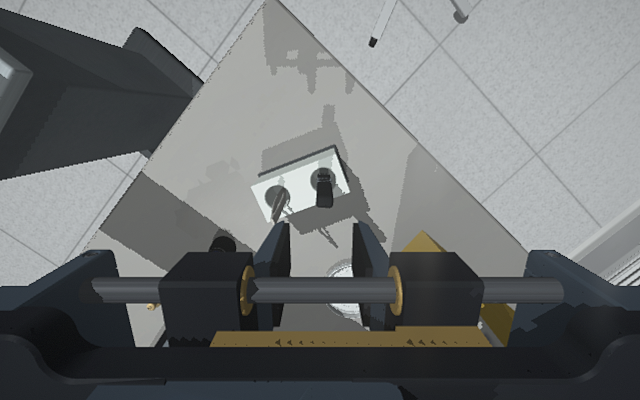

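The opener handle spans rows 170–208 near column 324, and looks square-on to the tool. The tweezers are at (280,195), clear of the left finger. I'll read the handle's edges numerically.

```bash
python3 - <<'E'
from h import *
p,s=load('w3'); im=cv2.imread('pics/w3.png').max(2)
np.set_printoptions(linewidth=250)
print(im[166:214:1,310:338])
E
```

```text
[[229 230 229 ... 229 229 230]
 [229 229 229 ... 229 229 230]
 [229 229 229 ... 230 229 229]
 ...
 [105 105 103 ... 105 105 104]
 [104 105 104 ... 105 105 104]
 [104 104 104 ... 105 105 105]]
```

```bash
python3 - <<'E'
from h import *
im=cv2.imread('pics/w3.png').max(2)
for r in range(164,214): print(r,' '.join('%3d'%v for v in im[r,308:340]))
E
```

```text
164 210 232 235 233 231 230 230 229 231 234 210 193 196 195 196 195 196 196 196 195 196 195 195 189 225 231 229 229 229 231 241 192
165 235 232 231 230 229 230 229 229 230 234 210 193 197 198 199 199 199 198 197 197 196 196 194 189 224 231 230 229 229 230 237 219
166 230 229 229 230 229 229 229 230 231 236 213 198 198 192 192 193 192 196 196 200 200 198 194 203 227 231 229 229 229 230 233 247
167 229 229 229 229 229 230 229 231 235 235 204 184 167 142 136 139 140 155 165 182 188 193 194 230 233 230 229 229 229 230 230 239
168 229 229 229 229 229 230 233 237 237 195 147  98  73  68  65  67  67  65  88 105 128 161 184 223 233 232 230 230 229 229 230 234
169 229 229 229 229 231 234 233 228 192 120  95  76  65  66  66  67  67  65  63  57  92 114 145 186 230 234 231 230 229 230 229 232
170 230 230 229 231 235 235 195 125  93  97 105  81  67  69  70  69  69  69  68  66  86  97 107 166 227 236 232 231 230 230 229 231
171 230 230 231 234 235 195 130  98 100 104 110  83  68  71  70  70  69  70  70  67  87 101  99  97 165 227 235 232 230 230 230 230
172 230 230 233 236 199 129  97 101 105 106 
[... 4799 characters left out ...]
 103 111 107 106 106 104 105 105 105 104
209 102 104 104 105 105 105 106 106 106 105 104 105 105 106 106 107 107 108 109 108 110 109 108 106 106 104 105 104 105 106 104 105
210 106 106 104 105 105 104 105 105 104 104 105 104 106 105 105 104 106 105 106 106 105 106 105 105 105 104 105 105 104 105 105 105
211 105 105 105 105 103 104 105 105 105 104 103 104 105 105 105 105 105 106 104 105 105 106 105 106 104 104 105 105 105 104 104 104
212 104 105 104 105 104 105 104 103 105 105 104 105 105 105 105 106 105 105 104 105 104 105 104 103 104 105 104 105 105 104 105 104
213 104 104 104 104 104 104 104 104 104 104 104 104 103 105 104 105 104 105 105 105 105 104 105 105 105 105 104 105 105 105 104 104
```

```bash
python3 - <<'E'
from h import *
p,s=load('w3')
print(ray(p,[[324.6,201.2]],156,s),ray(p,[[323.5,175]],51,s), ray(p,[[323,174]],66,s))
P=ray(p,[[324.6,201.2]],156,s)[0]; Rt=R.from_euler('xyz',s['tcp_rot'],degrees=True).as_matrix()
print((Rt.T@(P-s['eef_pos'])/25).round(2))
E
```

```text
[[534.72988831 332.3278394  156.        ]] [[533.38818272 333.60550122  51.        ]] [[529.89838004 336.36859374  66.        ]]
[0.24 0.17 3.08]
```

>>> step_arm([
  [0.56,[0.24,0.15,0],0],
  [0.56,[0.24,0.15,1.2],0],
  [0.56,[0.24,0.15,2.6],0],
  [0.56,[0.24,0.15,4],0],
  [0.56,[0.24,0.15,5],0],
  [0.56,[0.24,0.15,5.28],0],
  [0.56,[0.24,0.15,5.28],0],
  [0.7,[0.24,0.15,5.28],0],
], newtons=15)

```text
time_s: 11.35
eef_pos: [535.0, 333.7, 102.2]
tcp_rot: [179.9, 0.0, 132.1]
wrist_force: [1.1, 0.2, 0.3]
gripper_width: 36.0
grip_force: 0.0
```

>>> step_arm([
  [0.95,[0,0,0],0],
  [0.95,[0,0,0],0],
  [0.95,[0,0,0],0],
  [0.95,[0,0,0],0],
  [0.95,[0,0,0],0],
  [0.95,[0,0,0],0],
], newtons=15)

```text
time_s: 11.85
eef_pos: [535.0, 333.5, 102.9]
tcp_rot: [179.8, 0.0, 132.1]
wrist_force: [0.4, 0.5, 6.7]
gripper_width: 15.9
grip_force: 15.0
```

>>> step_arm([
  [0.95,[0,0,0],0],
  [0.95,[0,0,0],0],
  [0.95,[0,0,-0.5],0],
  [0.95,[0,0,-1.5],0],
  [0.95,[0,0,-2.7],0],
  [0.95,[0,0,-3.9],0],
  [0.95,[0,0,-5.2],0],
  [0.95,[0,0,-5.6],0],
], newtons=50)

```text
time_s: 12.52
eef_pos: [535.9, 334.1, 246.7]
tcp_rot: [179.5, 0.1, 132.1]
wrist_force: [1.3, 0.3, -0.4]
gripper_width: 15.8
grip_force: 50.0
```

>>> step_arm([
  [0.95,[0,0,0],0],
  [0.95,[0,0,0],0],
])

```text
time_s: 12.68
eef_pos: [533.9, 332.8, 240.5]
tcp_rot: [-180.0, -0.0, 132.1]
wrist_force: [0.4, -0.1, -0.9]
gripper_width: 15.9
grip_force: 50.0
```

```bash
python3 - <<'E'
from h import *
p,s=shot('wrist','w4'); print(s['time_s'],s['eef_pos'],s['tcp_rot'],s['wrist_force'])
rec(p,'opener','foot_tip')
Rt=R.from_euler('xyz',s['tcp_rot'],degrees=True).as_matrix()
f=lambda v: proj(p,(np.array(v,float)@Rt.T)+s['eef_pos'],s).round(1).tolist()
print('tip if +x',f([[9,0,96]]),'tip if -x',f([[-9,0,96]]),'blade',f([[-4.8,0,60],[4.8,0,60]]))
q=shot('side','s4')[0]; rec(q,'opener','foot_tip'); print(proj(q,[s['eef_pos']-[0,0,96]]))
i=p['image'][:,:,::-1]
a=cv2.resize(i[170:310,250:400],None,fx=4,fy=4,interpolation=cv2.INTER_CUBIC)
cv2.imwrite('pics/w4c.png',cv2.convertScaleAbs(a,alpha=1.4,beta=20))
E
```

```text
12.6833 [533.88892603 332.79663169 240.5336941 ] [-1.79964847e+02 -7.23681262e-04  1.32077365e+02] [ 0.44873074 -0.11694048 -0.86976761]
opener [([528.1, 334.9, 247.3], 0.82)]
foot_tip [([534.6, 337.0, 248.4], 0.7), ([475.8, 2.9, 32.0], 0.47)]
tip if +x [[319.9, 192.3]] tip if -x [[319.9, 210.0]] blade [[319.8, 219.0], [319.8, 208.4]]
opener [([528.4, 337.4, 221.0], 0.88)]
foot_tip [([531.8, 335.7, 223.2], 0.93)]
[[196.77901063 241.27675684]]
```

View pics/w4c.png

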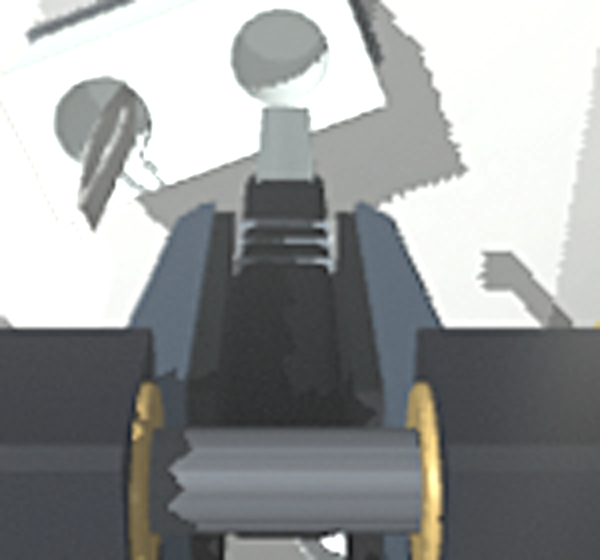

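The crop shows the blade (crop rows 108–180, columns 260–312) narrowing downward, with no foot jutting toward the camera. So the foot points along tool -x. I'll now fit the in-hand height.

```bash
python3 - <<'E'
from h import *
p,s=load('w4')
Rt=R.from_euler('xyz',s['tcp_rot'],degrees=True).as_matrix()
f=lambda v: proj(p,(np.array(v,float)@Rt.T)+s['eef_pos'],s).round(1)[:,1].tolist()
print('obs handle end 215, blade end ~196.8')
for dx in (-4,-2,0,2):
  for t in (86,90,94,97): print(dx,t,'handle end, blade end',f([[6+dx,0,t-45],[6+dx,0,t]]))
im=p['image'].max(2)
for r in range(190,222): print(r,' '.join('%3d'%v for v in im[r,310:334:2]))
E
```

```text
obs handle end 215, blade end ~196.8
-4 86 handle end, blade end [219.5, 202.4]
-4 90 handle end, blade end [217.7, 201.1]
-4 94 handle end, blade end [216.0, 199.9]
-4 97 handle end, blade end [214.7, 199.0]
-2 86 handle end, blade end [217.1, 200.3]
-2 90 handle end, blade end [215.4, 199.1]
-2 94 handle end, blade end [213.7, 197.9]
-2 97 handle end, blade end [212.4, 197.0]
0 86 handle end, blade end [214.7, 198.3]
0 90 handle end, blade end [213.0, 197.1]
0 94 handle end, blade end [211.3, 195.9]
0 97 handle end, blade end [210.1, 195.0]
2 86 handle end, blade end [212.3, 196.2]
2 90 handle end, blade end [210.6, 195.0]
2 94 handle end, blade end [209.0, 193.9]
2 97 handle end, blade end [207.8, 193.1]
190  86  93  92  93  90 117 162 177 176 174 175 235
191 121  95  93 109 110 166 171 173 175 171 220 231
192 184 102 108 145 155 161 167 172 174 176 231 230
193 229 123 122 140 151 159 167 170 171 209 233 230
194 236 191 137 137 152 161 168 170 192 232 231 230
195 232 233 196 150 149 159 170 182 233 234 230 229
196 231 234 231 159 131 138 154 183 186 232 229 229
197 230 231 230  92
[... 580 characters left out ...]
 104 106 106 106 103 104
209 127  91 102 107 109 105 105 105 106 103 105 104
210  94 102 103 108 109 106 103 104 105  96 104 105
211 103 105 109 107 108 105 103 105 107  97 104 104
212 105 106 107 108 109 107 104 105 106  98 106 104
213 105 100 103 111 112 109 107 109 110  87 106 104
214 106  64  99 100 101 100  97  98  99  65  86 105
215 108  49  81  37  44  41  42  42  40  48  51 106
216 109  36  36  37  36  38  36  37  35  35  46 107
217 112  34  39  39  39  39  38  37  38  38  23 107
218 107  35  40  40  40  39  39  38  38  39  27 108
219  94  35  40  39  40  39  38  37  38  38  26 105
220  95  36  39  38  38  39  37  39  39  38  28 101
221  96  36  40  39  38  39  38  38  38  37  28 101
```

```bash
python3 - <<'E'
from h import *
p,s=load('w4')
im=p['image'].astype(int)
for r in range(194,217,1): print(r,' '.join('%3d'%v for v in im[r,311:332].max(1)))
Rt=R.from_euler('xyz',s['tcp_rot'],degrees=True).as_matrix()
f=lambda v: proj(p,(np.array(v,float)@Rt.T)+s['eef_pos'],s).round(1).tolist()
print('-x',f([[6,6,t] for t in (50,95)]),f([[6,-6,t] for t in (50,95)]))
print('+x',f([[-4,6,80],[-4,6,93],[9,6,93]]),f([[-4,-6,80],[-4,-6,93],[9,-6,93]]))
E
```

```text
194 230 191 153 137 132 137 146 152 157 161 166 168 169 170 178 192 214 232 232 231 230
195 235 233 222 196 162 150 147 149 155 159 165 170 174 182 206 233 239 234 231 230 229
196 231 234 235 231 187 159 140 131 134 138 139 154 158 183 194 186 220 232 231 229 229
197 231 231 236 230 142  92 103 105 103 101  99 100  97  95 102  94 168 228 232 229 230
198 230 231 235 232 145  97 107 109 107 107 106 105 105 105 103  99 162 230 233 230 230
199 230 231 236 224 140  98 107 108 108 106 106 106 106 107 106  98 126 224 235 232 233
200 230 232 237 202 123 100 107 109 109 107 106 106 106 108 106 100 131 230 241 240 234
201 231 231 238 208 128 101 108 109 107 107 106 105 107 106 106 101 137 219 233 228 178
202 230 231 239 202 124 101 107 109 108 106 106 105 107 106 107 104 132 154 133  98  89
203 230 231 240 183 111 101 107 109 107 106 106 105 106 107 107 107  91  93  98  99 102
204 230 232 240 182 110 104 107 108 108 107 105 105 105 105 107 107  96 101 104 104 105
205 230 232 241 183 110 103 107 109 108 107 105 105 106 106 106 107 100 103 105 105 104
206 232 235 246 184 108 104 106 109 108 106 
[... 393 characters left out ...]
05
211 104 105 110 109 107 107 107 108 107 105 105 103 104 105 107 107 110  97 101 104 104
212 105 106 107 107 108 108 108 109 106 107 105 104 104 105 106 106 112  98 103 106 104
213 108 100  84 103 111 111 111 112 110 109 108 107 108 109 109 110 115  87  89 106 106
214 105  64  51  99 101 100 101 101 100 100  98  97  98  98  99  99 104  65  47  86 104
215  89  49  38  81  54  37  43  44  43  41  42  42  42  42  43  40  59  48  27  51  97
216  69  36  36  36  36  37  36  36  37  38  35  36  35  37  36  35  35  35  32  46  97
-x [[327.1, 210.9], [326.2, 195.6]] [[312.4, 210.9], [313.7, 195.6]]
+x [[326.4, 210.5], [326.1, 206.1], [326.2, 193.2]] [[313.4, 210.5], [313.7, 206.1], [313.6, 193.2]]
```

>>> step_arm([
  [0.95,[-0.6,-0.6,0],-1],
  [0.95,[-1.5,-1.6,0],-2.1],
  [0.95,[-2.5,-2.7,0],-3.2],
  [0.95,[-3.5,-3.7,0],-4.3],
  [0.95,[-4.5,-4.8,0],-5.4],
  [0.95,[-5.5,-5.9,0],-6.5],
  [0.95,[-6.5,-6.9,0],-7.6],
  [0.95,[-7.5,-8.0,0],-8.7],
])

```text
time_s: 13.65
eef_pos: [511.0, 58.6, 240.7]
tcp_rot: [-180.0, -0.0, -175.4]
wrist_force: [0.6, -0.8, -0.7]
gripper_width: 15.7
grip_force: 50.0
```

>>> step_arm([
  [0.95,[0,0,0],-0.4],
  [0.95,[0,0,0],-0.4],
  [0.95,[0,0,0],-0.4],
])

```text
time_s: 13.9
eef_pos: [511.4, 60.0, 240.9]
tcp_rot: [180.0, -0.0, -173.5]
wrist_force: [-0.4, -0.3, -1.0]
gripper_width: 15.6
grip_force: 50.0
```

```bash
python3 - <<'E'
from h import *
p,s=shot('side','s5'); print(s['time_s'],s['eef_pos'],s['tcp_rot'])
c=s['eef_pos']-[0,0,96]; q=proj(p,[c,c+[9,1,0],c-[9,1,0],c+[0,0,45],c+[0,0,96]]).round(1); print(q.tolist())
u,v=q[0].astype(int); im=p['image'].max(2)
for r in range(v-32,v+10): print(r,' '.join('%3d'%x for x in im[r,u-14:u+15]))
E
```

```text
13.9 [511.39083876  60.04631084 240.8831973 ] [ 1.79975936e+02 -2.42247711e-02 -1.73505848e+02]
[[309.1, 172.3], [305.2, 171.2], [313.1, 173.3], [309.0, 152.2], [308.8, 127.9]]
140 107 102  95  88  78  74  74  77  61  45  30  15  10   6   9  16  25  52  79  94  94  91  97 104 106 102 102  86  68
141  98  91  83  76  71  70  72  82  76  60  36  12  12   5  10  15  24  51  76  90  99  94  98 101  96  92  77  61  64
142  89  78  72  66  63  64  77  86  86  77  44  16   8   3   3   7  20  46  70  89  95  97  94  86  74  65  61  71  86
143  91  77  72  65  57  67  77  81  84  68  38  17   5  10   7   6  14  38  58  79  81  72  69  64  61  70  77  95 105
144  95  81  67  61  64  62  77  76  63  53  29  13   8   2   3  12  16  25  42  62  64  67  69  69  81  93 102 111 109
145  96  83  70  62  62  64  74  75  72  54  32  13   9   8   3   7  15  26  53  69  85  93  98 100 105 111 113 113 113
146 100  85  72  55  57  63  75  87  93  77  47  19   9   0   9   1  16  38  67  93 106 108 112 115 111 113 116 117 114
147 100  82  69  62  62  65  79  97 100  86  52  22   1   5   6   4  20  43  75  98
[... 3416 characters left out ...]
  46  32  29  33  49  63  80  82  86  83  83  83  84  83  86  85  86  83  81  82  82  79  77  71  71
177 106  84  61  36  26  28  28  48  61  74  84  89  87  86  85  83  86  85  84  86  84  87  81  85  86  83  82  86  79
178  97  61  37  20  22  29  47  64  76  84  82  84  86  88  88  86  83  82  85  82  85  88  88  86  86  85  84  84  84
179  79  46  23  25  29  46  64  80  80  85  85  85  87  85  86  84  83  86  84  86  86  87  85  85  84  87  83  86  82
180  52  37  23  41  56  69  78  82  83  86  84  87  87  85  88  86  82  86  83  87  86  86  86  88  83  86  85  86  85
181  25  26  40  63  78  80  80  83  85  84  84  83  82  85  85  85  84  88  86  86  88  88  89  86  87  84  86  86  87
```

The side picture's pixels show the blade at column 311 and the foot reaching left to about 304 at rows 170–172, i.e. toward world +x. That is right for the pocket, and the foot underside is 96 mm below the TCP. I now approach the pocket.

>>> step_arm([
  [0.95,[0.2,-1.0,0],0],
  [0.95,[0.5,-2.3,0],0],
  [0.95,[0.8,-3.7,0],0],
  [0.95,[1.03,-5.14,0.3],0],
  [0.95,[1.03,-5.14,1.6],0],
  [0.95,[1.03,-5.14,2.9],0],
  [0.95,[1.03,-5.14,4],0],
  [0.95,[1.03,-5.14,4.5],0],
])

```text
time_s: 14.62
eef_pos: [498.7, -69.2, 125.0]
tcp_rot: [179.9, -0.3, -173.4]
wrist_force: [-0.1, -0.6, -0.9]
gripper_width: 15.8
grip_force: 50.0
```

>>> step_arm([
  [0.95,[0,0,0.3],0],
  [0.95,[0,0,0.55],0],
  [0.95,[0,0,0.55],0],
  [0.95,[0,0,0.55],0],
])

```text
time_s: 14.95
eef_pos: [501.5, -70.1, 115.5]
tcp_rot: [-180.0, 0.1, -173.3]
wrist_force: [-0.4, 0.6, -1.0]
gripper_width: 15.4
grip_force: 50.0
```

```bash
python3 - <<'E'
from h import *
p,s=shot('wrist','w6'); print(s['time_s'],s['eef_pos'],s['tcp_rot'])
q=shot('side','s6')[0]; rec(q,'opener'); 
Rt=R.from_euler('xyz',s['tcp_rot'],degrees=True).as_matrix()
c=s['eef_pos']
print('tip wrist',proj(p,[c+Rt@[-9,0,95],c+Rt@[4.8,0,95]],s).round(1).tolist(),'side',proj(q,[c+Rt@[-9,0,95]]).round(1).tolist())
Rm=R.from_euler('z',6.94,degrees=True).as_matrix()
C=np.array([[-55,0,20],[-55,16,26],[-55,-16,26],[-55,16,14],[-55,-16,14],[-55,55,34],[-55,-55,34]])@Rm.T+[578.7,-61.1,0]
print(proj(p,C,s).round(1).tolist()); print(proj(q,C).round(1).tolist())
a=p['image'][130:260,240:400,::-1]; b=q['image'][150:230,270:370,::-1]
r=lambda x,f: cv2.resize(cv2.convertScaleAbs(x,alpha=1.5,beta=20),None,fx=f,fy=f,interpolation=cv2.INTER_CUBIC)
A=r(a,2.46);B=r(b,4); h=max(A.shape[0],B.shape[0]); 
A=cv2.copyMakeBorder(A,0,h-A.shape[0],0,0,0);B=cv2.copyMakeBorder(B,0,h-B.shape[0],0,0,0)
cv2.imwrite('pics/c6.png',np.hstack([A,B])); print(A.shape,B.shape)
E
```

```text
14.95 [501.46772066 -70.07608687 115.52363669] [-1.79976782e+02  6.94948551e-02 -1.73337125e+02]
opener [([494.7, -65.0, 76.2], 0.46)]
tip wrist [[320.7, 210.0], [320.8, 196.4]] side [[340.1, 194.9]]
[[320.5, 222.8], [336.9, 225.0], [304.0, 225.1], [336.3, 220.6], [304.7, 220.7], [378.6, 228.0], [262.3, 228.5]]
[[335.0, 193.6], [332.4, 194.7], [337.8, 188.4], [332.2, 198.9], [337.7, 192.5], [325.4, 200.1], [344.3, 178.4]]
(320, 394, 3) (320, 400, 3)
```

View pics/c6.png

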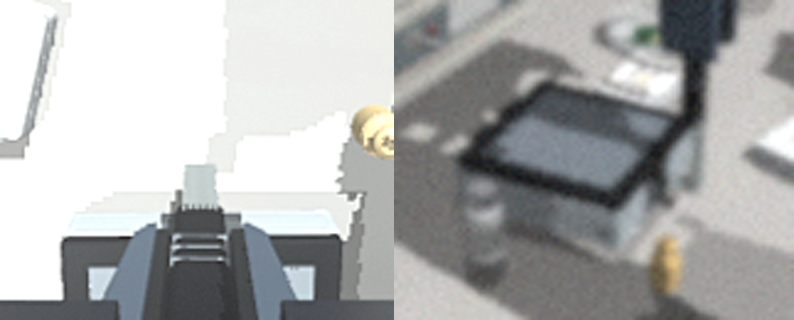

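The wrist crop shows the blade at column 321 against the carrier middle at about 322, with the lid's front edge where predicted. The side crop agrees. I now insert the foot.

>>> step_arm([
  [0.95,[-0.2,0,0.04],0],
  [0.95,[-0.4,0,0.04],0],
  [0.95,[-0.55,0,0.04],0],
  [0.95,[-0.7,0,0.04],0],
  [0.95,[-0.8,0,0.04],0],
  [0.95,[-0.86,0,0.04],0],
  [0.95,[-0.86,0,0.04],0],
])

```text
time_s: 15.68
eef_pos: [522.4, -68.0, 113.9]
tcp_rot: [-180.0, 0.0, -173.4]
wrist_force: [-0.5, -1.3, -0.2]
gripper_width: 15.4
grip_force: 50.0
```

>>> step_arm([
  [0.95,[0,0,-0.1],0],
  [0.95,[0,0,-0.2],0],
  [0.95,[0,0,-0.3],0],
  [0.95,[0,0,-0.4],0],
  [0.95,[-0.02,0,-0.55],0],
  [0.95,[-0.04,0,-0.7],0],
  [0.95,[-0.05,0,-0.84],0],
  [0.95,[-0.05,0,-0.84],0],
], newtons=60)

```text
time_s: 16.35
eef_pos: [523.9, -67.9, 136.4]
tcp_rot: [-180.0, 0.1, -173.4]
wrist_force: [-0.4, 1.0, -1.2]
gripper_width: 15.8
grip_force: 60.0
```

```bash
python3 - <<'E'
from h import *
s=arm.state(); print(s['eef_pos'],s['tcp_rot'],s['wrist_force'],s['torque'])
t=np.radians([10,20,30,40,50,60,70,80,88,92,95])
for a in t:
    r=101 ; x=55-r*np.cos(a); z=26+r*np.sin(a)
    X=x-9; Z=z-2.2+96    # carrier frame axis x, TCP z
    print(np.degrees(a).round(),'axis x %.1f'%X,'TCPz %.1f'%Z,'units from x=-55.5,z=135: %.2f %.2f'%(-(X+55.5)/25,-(Z-135)/25))
E
```

```text
[523.85915787 -67.94153887 136.42310939] [-1.79967563e+02  1.03829719e-01 -1.73379432e+02] [-0.37818573  0.9604203  -1.18125723] [0.07803729 0.00878692 0.04774752]
10.0 axis x -53.5 TCPz 137.3 units from x=-55.5,z=135: -0.08 -0.09
20.0 axis x -48.9 TCPz 154.3 units from x=-55.5,z=135: -0.26 -0.77
30.0 axis x -41.5 TCPz 170.3 units from x=-55.5,z=135: -0.56 -1.41
40.0 axis x -31.4 TCPz 184.7 units from x=-55.5,z=135: -0.97 -1.99
50.0 axis x -18.9 TCPz 197.2 units from x=-55.5,z=135: -1.46 -2.49
60.0 axis x -4.5 TCPz 207.3 units from x=-55.5,z=135: -2.04 -2.89
70.0 axis x 11.5 TCPz 214.7 units from x=-55.5,z=135: -2.68 -3.19
80.0 axis x 28.5 TCPz 219.3 units from x=-55.5,z=135: -3.36 -3.37
88.0 axis x 42.5 TCPz 220.7 units from x=-55.5,z=135: -3.92 -3.43
92.0 axis x 49.5 TCPz 220.7 units from x=-55.5,z=135: -4.20 -3.43
95.0 axis x 54.8 TCPz 220.4 units from x=-55.5,z=135: -4.41 -3.42
```

```bash
python3 - <<'E'
from h import *
q,s=shot('side','s7'); rec(q,'lid_front','lid')
a=cv2.imread('pics/s6.png').max(2); b=cv2.imread('pics/s7.png').max(2)
Rm=R.from_euler('z',6.94,degrees=True).as_matrix()
def P(th,pts): # lid pts (r from hinge, y, h)
    o=[]
    for r,y,h in pts: o.append([55-r*np.cos(th)+h*np.sin(th),y,26+r*np.sin(th)+h*np.cos(th)])
    return np.array(o)@Rm.T+[578.7,-61.1,0]
for th in(0,.1,.16,.2): print(th,proj(q,P(th,[(110,55,8),(110,55,0),(110,-55,8)])).round(1).tolist())
for r in range(176,216): print(r,' '.join('%3d'%x for x in a[r,318:336]),' | ',' '.join('%3d'%x for x in b[r,318:336]))
E
```

```text
lid_front [([571.4, -54.5, 42.0], 0.87)]
lid [([573.7, -48.1, 45.1], 0.65), ([522.3, -62.8, 97.7], 0.55)]
0 [[325.4, 200.1], [325.3, 202.9], [344.3, 178.4]]
0.1 [[324.9, 196.0], [325.2, 198.9], [343.9, 174.5]]
0.16 [[324.4, 193.5], [324.9, 196.5], [343.6, 172.2]]
0.2 [[324.0, 191.8], [324.6, 194.8], [343.2, 170.6]]
176  41  43  40  36  33  35  38  36  39  45  47  51  55  67  85  93 103 106  |   52  57  61  67  68  72  74  78  77  79  80  74  81  75  77  78  72  70
177  43  46  45  41  41  41  44  44  49  54  59  49  49  47  51  54  62  67  |   47  47  49  52  58  58  65  68  72  80  75  77  76  80  81  78  74  68
178  41  44  43  42  40  42  39  43  47  57  67  69  71  71  64  59  53  49  |   43  44  43  42  49  48  51  58  60  64  69  70  71  81  76  71  64  48
179  46  44  44  42  41  43  44  49  51  51  66  76  81  78  81  75  75  69  |   50  50  50  44  43  46  47  43  48  54  56  63  66  66  70  67  48  34
180  43  45  43  43  43  46  50  52  54  56  66  75  83  89  88  87  83  80  |   66  60  54  57  56  54  55  51  49  49  48  50  50  53  49  46  31  27
181  46  47  43  44  43
[... 4596 characters left out ...]
 121 118 110  96  |   86  87  86  78  76  68  76  89  96  97  96  95  95 102 112 113 102  95
212  69  77  84  91  87  81  82  87  93  97  95 100 109 118 118 120 108  85  |   78  87  90  88  89  83  84  90  92  97  95  94  99 109 110 109  96  79
213  54  65  77  89  85  91  91  90  91  90  96 102 112 121 122 111 100  78  |   58  67  80  86  90  88  90  91  93  93  90  96  99 115 118 108  83  65
214  51  55  63  66  78  84  91  84  87  88  91 101 108 118 117 107  88  73  |   47  53  64  76  83  86  84  90  83  82  84  91 103 117 119 103  78  73
215  57  55  61  59  70  72  78  78  71  70  74  85  93 104 103  96  81  69  |   42  42  46  55  63  65  76  78  73  67  66  78  87 102 100  93  74  73
```

>>> step_arm([
  [0.95,[-0.13,0,-0.37],0],
  [0.95,[-0.26,0,-0.72],0],
  [0.95,[-0.4,0,-1.04],0],
  [0.95,[-0.56,0,-1.36],0],
  [0.95,[-0.75,0,-1.65],0],
  [0.95,[-0.96,0,-1.93],0],
  [0.95,[-1.2,0,-2.19],0],
  [0.95,[-1.45,0,-2.43],0],
])

```text
time_s: 17.17
eef_pos: [560.1, -63.5, 196.6]
tcp_rot: [-180.0, 0.0, -173.4]
wrist_force: [-0.6, 0.4, -0.2]
gripper_width: 15.8
grip_force: 60.0
```

```bash
python3 - <<'E'
from h import *
q,s=shot('side','s8'); rec(q,'lid_front','opener','carrier'); c=s['eef_pos'];print(c,s['tcp_rot'],s['wrist_force'])
Rm=R.from_euler('z',6.94,degrees=True).as_matrix()
l=Rm.T@(c-[578.7,-61.1,0]); tip=np.array([l[0]+9,l[2]-96+2.2]); print('tip carrier',tip,'angle if in contact',np.degrees(np.arctan2(tip[1]-26,55-tip[0])),np.hypot(tip[1]-26,55-tip[0]))
E
```

```text
lid_front [([568.2, -15.4, 97.5], 0.68)]
opener [([555.8, -56.2, 152.4], 0.7)]
carrier [([572.7, -51.4, 15.3], 0.64), ([475.1, 3.5, 17.8], 0.37)]
[560.09506522 -63.54851006 196.5501147 ] [-1.79993446e+02  3.44262592e-02 -1.73380021e+02] [-0.57378963  0.36129277 -0.22955885]
tip carrier [ -9.76447387 102.7501147 ] angle if in contact 49.84113784156209 100.42418623963756
```

>>> step_arm([
  [0.95,[-0.28,0,-0.22],0],
  [0.95,[-0.58,0,-0.41],0],
  [0.95,[-0.9,0,-0.57],0],
  [0.95,[-1.22,0,-0.71],0],
  [0.95,[-1.56,0,-0.81],0],
  [0.95,[-1.9,0,-0.89],0],
  [0.95,[-2.2,0,-0.92],0],
  [0.95,[-2.46,0,-0.95],0],
])

```text
time_s: 18.03
eef_pos: [621.5, -56.5, 219.4]
tcp_rot: [-180.0, 0.0, -173.4]
wrist_force: [-0.4, 0.0, -1.5]
gripper_width: 15.8
grip_force: 60.0
```

>>> step_arm([
  [0.95,[-0.25,0,0],0],
  [0.95,[-0.5,0,0],0],
  [0.95,[-0.75,0,0.03],0],
  [0.95,[-1.0,0,0.06],0],
  [0.95,[-1.0,0,0.06],0],
])

```text
time_s: 18.45
eef_pos: [646.3, -53.5, 217.4]
tcp_rot: [-180.0, 0.0, -173.4]
wrist_force: [0.3, 0.8, -1.0]
gripper_width: 15.8
grip_force: 60.0
```

```bash
python3 - <<'E'
from h import *
q,s=shot('side','s9'); rec(q,'lid_front','opener'); c=s['eef_pos'];print(s['time_s'],c,s['tcp_rot'],s['wrist_force'])
b=q['image'][120:240,250:400,::-1]
cv2.imwrite('pics/c9.png',cv2.resize(cv2.convertScaleAbs(b,alpha=1.5,beta=20),None,fx=4,fy=4,interpolation=cv2.INTER_CUBIC))
E
```

```text
lid_front [([647.1, -40.7, 79.3], 0.75)]
opener [([642.7, -48.6, 175.2], 0.56)]
18.45 [646.31909865 -53.53031887 217.38438876] [-1.79999225e+02  1.45823173e-02 -1.73366676e+02] [ 0.32862022  0.79589932 -1.02128015]
```

View pics/c9.png

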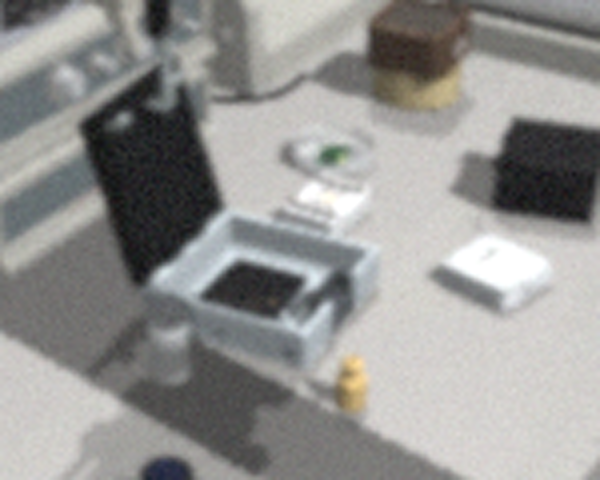

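The lid stands open past vertical with the opener at its top edge. The waffle pack is in its nest, and the vial, weight, chip box and fixture are unmoved. I retract and head back to the stand.

>>> step_arm([
  [0.95,[0.4,0,0],0],
  [0.95,[1.2,0,-0.2],0],
  [0.95,[2.4,0.3,-0.6],0],
  [0.95,[3.4,1.3,-0.9],0.5],
  [0.95,[3.9,2.6,-1.0],1.5],
  [0.95,[4.2,4.0,-1.0],2.6],
  [0.95,[4.4,5.4,-1.0],3.7],
  [0.95,[4.5,6.8,-1.0],4.8],
])

```text
time_s: 19.27
eef_pos: [512.3, 103.1, 243.7]
tcp_rot: [180.0, 0.0, 157.4]
wrist_force: [0.2, -0.1, -0.5]
gripper_width: 15.7
grip_force: 60.0
```

```bash
python3 - <<'E'
from h import *
p,s=load('w4'); print('well',ray(p,[[250+280/4,170+58/4]],66,s))
q,s=shot('side','s10'); rec(q,'lid_front'); c=s['eef_pos'];print(s['time_s'],c,s['tcp_rot'])
Rt=R.from_euler('xyz',s['tcp_rot'],degrees=True).as_matrix()
print(Rt.T@(np.array([534.5,332.8,241])-c)/25,(s['tcp_rot'][2]%360-132.1)/6)
Rm=R.from_euler('z',6.94,degrees=True).as_matrix()
for th in (1.7,1.8,1.92):
    P=np.array([[55-110*np.cos(th),y,26+110*np.sin(th)] for y in(55,-55)])@Rm.T+[578.7,-61.1,0]; print(th,proj(q,P).round(1).tolist())
a=q['image'].max(2)
for r in range(130,168,1): print(r,' '.join('%3d'%x for x in a[r,262:302:2]))
E
```

```text
well [[535.42120548 330.70306657  66.        ]]
lid_front [([647.6, -33.4, 79.8], 0.89)]
19.2667 [512.34713402 103.11626992 243.7055147 ] [1.79976894e+02 4.52601714e-02 1.57433781e+02]
[2.70746785 8.82393863 0.10964041] 4.22229679958491
1.7 [[277.2, 149.6], [300.4, 132.1]]
1.8 [[273.2, 149.4], [296.7, 132.0]]
1.92 [[268.7, 149.8], [292.3, 132.4]]
130 127 122 115 103  92  80  68  68  65  73  54  26  21  26  33  48  22   8   1  14
131 121 118 103  99  82  73  69  65  72  73  56  27  23  21  31  49  32   4   2   8
132 116 112  99  88  72  66  73  68  69  74  59  35  25  22  28  51  30  10  10   4
133 104  99  89  72  64  71  85  82  70  72  59  49  26  20  26  45  30   7   9  14
134  94  91  81  66  59  74  99  94  81  75  65  62  38  22  28  46  33   7  16  36
135  88  87  82  70  66  73  95  97  93  73  62  73  54  25  28  44  25   5  18  54
136  77  91  96  78  66  70  80  90  91  71  62  73  62  24  21  41  32   8  18  64
137  69  99 115  96  73  66  73  78  91  69  72  77  53  20  23  40  36   4  21  70
138  75 102 123 108  91  65  66  67  79  72  82  72  30  10  19  36  37  11  25
[... 1740 characters left out ...]
   3   3   6  11   9  23  30
160 109  99  86  68  54  13   5   4   4   6   8   8   2   7   6  10  18  23  32  31
161  99  82  72  65  59  22   0  11   4   5   7   1   2   8   0   9  26  39  36  27
162  91  68  64  65  62  30   8   4   7   8   3  12   7   5   4   7  24  40  39  24
163  81  67  66  62  62  35   5   4   4  10   0   8   0   8  12   9  30  36  39  25
164  71  64  69  62  59  49  14   5   8   0   9   1   9   9   3   6  29  38  37  24
165  59  62  62  66  63  52  11   8   4   1   9   1   4   7   7   8  25  38  34  24
166  65  64  57  64  62  56  25   5   9   4  11   5   0  10  11  10  23  42  38  21
167  63  65  65  67  64  70  39   9   9   7   7   1   8  10   6   4  27  36  38  29
```

The lid's top corner sits at about (269,151), matching 1.92 rad, so it is fully open. I return the opener.

>>> step_arm([
  [0.95,[0.3,1.0,0],0.8],
  [0.95,[0.7,2.3,0],1.6],
  [0.95,[1.1,3.7,0],2.4],
  [0.95,[1.6,5.2,0],3.2],
  [0.95,[2.1,6.7,0],4.0],
  [0.95,[2.5,8.0,0],4.22],
  [0.95,[2.69,8.79,0],4.22],
  [0.95,[2.69,8.79,0],4.22],
])

```text
time_s: 20.03
eef_pos: [534.9, 334.6, 242.2]
tcp_rot: [179.9, -0.1, 132.8]
wrist_force: [-0.1, 0.1, 0.5]
gripper_width: 15.7
grip_force: 60.0
```

>>> step_arm([
  [0.95,[0,0,0],0],
  [0.95,[0,0,0],0],
  [0.95,[0,0,0],0],
])

```text
time_s: 20.28
eef_pos: [534.7, 329.5, 243.1]
tcp_rot: [-180.0, 0.0, 132.4]
wrist_force: [-0.8, 0.2, -0.2]
gripper_width: 15.5
grip_force: 60.0
```

```bash
python3 - <<'E'
from h import *
p,s=shot('wrist','w11'); print(s['time_s'],s['eef_pos'],s['tcp_rot'])
s4=load('w4')[0]; print('w4',s4['eef_pos'])
im=p['image'].max(2)
for r in range(172,218): print(r,' '.join('%3d'%v for v in im[r,300:342]))
E
```

```text
20.2833 [534.66057742 329.49451267 243.13708346] [-1.79975289e+02  3.03055622e-02  1.32438555e+02]
w4 [533.88892603 332.79663169 240.5336941 ]
172 229 229 229 229 229 228 229 229 230 231 235 235 195 128  97  99 101 103 105 105 105 104 106 104 104 104 102  99  90 132 187 231 234 231 230 229 229 231 241 196  94  41
173 229 229 229 229 229 229 229 230 230 234 234 196 130  99 100 104 105 105 105 105 105 105 104 105 104 104 105 103 101  93 116 199 234 233 230 229 230 230 237 218 117  41
174 229 229 229 230 230 230 230 230 232 236 198 129  98 100 105 104 105 105 105 106 104 104 105 105 105 104 105 104 105 102  92 135 224 236 231 229 229 230 233 246 171  63
175 229 230 230 230 230 230 230 231 236 223 148  98 100 104 105 105 104 105 104 105 106 106 105 105 104 105 105 105 105 104 100  84 183 232 232 230 230 229 231 240 211 110
176 230 230 230 230 230 230 230 232 237 187 111  90 102 106 105 104 105 106 105 104 105 105 104 105 105 105 105 104 105 105 103  87 112 207 233 231 229 229 230 234 236 136
177 230 230 230 230 231 230 231 234 231 157  91  88 100 105 106 105 105 105 105 105 105 105 104 1
[... 6254 characters left out ...]
 102 103 103
214 104 104 104 103 104 104 104 104 104 104 105 105  63  51  99 103 100 101 101 101 100  98  98  98  99  99 100 104  66  44  86 105 106 104 104 102 103 103 102 103 103 102
215 104 103 102 104 104 104 104 103 103 104 107  89  48  43  82  54  38  42  43  43  43  41  42  41  41  42  41  58  46  28  50  98 107 104 102 102 103 102 103 103 102 103
216 104 104 104 104 104 103 104 104 103 104 109  69  36  36  36  36  37  37  36  35  37  36  38  36  35  37  36  35  35  31  47  97 108 103 103 103 103 103 103 103 103 103
217 103 103 104 104 102 104 103 103 104 106 111  67  35  38  39  39  39  38  40  40  39  40  38  38  38  39  38  38  37  35  25  94 108 103 103 104 103 103 104 103 103 103
```

The opener sits in hand exactly as before. The well appears about 3 mm off relative to the lift-out view, so I correct that and lower it.

>>> step_arm([
  [0.95,[0.13,0.06,0],0],
  [0.95,[0.13,0.06,0],0],
  [0.95,[0.13,0.06,1.0],0],
  [0.95,[0.13,0.06,2.0],0],
  [0.95,[0.13,0.06,2.7],0],
  [0.95,[0.13,0.06,3.2],0],
  [0.95,[0.13,0.06,3.6],0],
  [0.95,[0.13,0.06,4.0],0],
])

```text
time_s: 21.0
eef_pos: [533.6, 334.3, 142.4]
tcp_rot: [180.0, 0.0, 132.5]
wrist_force: [0.0, -0.6, -0.6]
gripper_width: 15.5
grip_force: 60.0
```

>>> step_arm([
  [0.95,[0,0,0.4],0],
  [0.95,[0,0,0.8],0],
  [0.95,[0,0,1.1],0],
  [0.95,[0,0,1.4],0],
  [0.95,[0,0,1.5],0],
  [0.95,[0,0,1.55],0],
  [0.95,[0,0,1.55],0],
])

```text
time_s: 21.58
eef_pos: [533.6, 334.5, 104.1]
tcp_rot: [180.0, 0.0, 132.5]
wrist_force: [0.4, -0.2, 0.4]
gripper_width: 15.9
grip_force: 60.0
```

>>> step_arm([
  [0.95,[0,0,0.03],0],
  [0.95,[0,0,0.06],0],
  [0.95,[0,0,0.08],0],
  [0.95,[0,0,0.08],0],
])

```text
time_s: 21.92
eef_pos: [533.8, 334.7, 102.9]
tcp_rot: [179.9, 0.0, 132.5]
wrist_force: [0.6, -0.4, 2.8]
gripper_width: 15.9
grip_force: 60.0
```

>>> step_arm([
  [0.95,[0,0,0],0],
  [0.8,[0,0,0],0],
  [0.7,[0,0,0],0],
  [0.6,[0,0,0],0],
  [0.56,[0,0,0],0],
  [0.56,[0,0,0],0],
  [0.56,[0,0,0],0],
], newtons=5)

```text
time_s: 22.5
eef_pos: [533.4, 334.5, 102.0]
tcp_rot: [-180.0, 0.0, 132.5]
wrist_force: [0.7, 0.0, -0.3]
gripper_width: 39.9
grip_force: 0.0
```

>>> step_arm([
  [0.56,[0,0,-0.5],0],
  [0.56,[0,0,-1.5],0],
  [0.56,[0,0,-2.7],0],
  [0.56,[0,0,-3.9],0],
  [0.56,[0,0,-5.2],0],
  [0.56,[0,0,-5.2],0],
  [0.56,[0,0,-5.2],0],
])

```text
time_s: 23.08
eef_pos: [534.4, 335.0, 234.5]
tcp_rot: [179.7, 0.1, 132.5]
wrist_force: [-0.3, 0.3, 0.3]
gripper_width: 40.2
grip_force: 0.0
```

```bash
python3 - <<'E'
from h import *
p,s=shot('wrist','w12'); print(s['time_s'],s['eef_pos'],s['tcp_rot'],s['gripper_width'])
rec(p,'opener')
q=shot('side','s12')[0]; rec(q,'opener','loupe','lid_front','vial','chip_box')
a=cv2.imread('pics/s2.png'); b=cv2.imread('pics/s12.png')
im=p['image'].max(2)
Rt=R.from_euler('xyz',s['tcp_rot'],degrees=True).as_matrix()
for z in (51,156):print(z,proj(p,[[533.8,333.3,z]],s))
for r in range(166,222,2): print(r,' '.join('%3d'%v for v in im[r,300:344]))
A,B=[x[150:235,270:400].max(2) for x in (cv2.imread('pics/side0.png'),b)]
d=cv2.absdiff(cv2.GaussianBlur(A,(5,5),0),cv2.GaussianBlur(B,(5,5),0)); n,l,st,c=cv2.connectedComponentsWithStats((d>25).astype(np.uint8)); print((st[1:][st[1:,4]>4]+[270,150,0,0,0]).tolist())
A,B=[x[220:330,160:280].max(2) for x in (cv2.imread('pics/side0.png'),b)]
d=cv2.absdiff(cv2.GaussianBlur(A,(5,5),0),cv2.GaussianBlur(B,(5,5),0)); n,l,st,c=cv2.connectedComponentsWithStats((d>25).astype(np.uint8)); print((st[1:][st[1:,4]>4]+[160,220,0,0,0]).tolist())
E
```

```text
23.0833 [534.36917673 335.02951503 234.46733996] [1.79724178e+02 6.11964882e-02 1.32502394e+02] 40.215098192379855
opener [([530.6, 337.8, 138.1], 0.6), ([477.8, 1.7, 29.9], 0.28)]
opener [([529.6, 342.5, 110.1], 0.62)]
loupe [([492.2, 145.2, 21.6], 0.69)]
lid_front [([647.9, -44.1, 80.1], 0.7)]
vial [([576.3, 43.3, 25.3], 0.72), ([576.3, -57.7, 9.5], 0.72)]
chip_box [([461.1, -149.2, 16.4], 0.86), ([649.9, -46.7, 81.6], 0.71)]
51 [[318.19354747 181.35149737]]
156 [[317.72116673 207.77481504]]
166 173 172 172 171 172 172 172 172 169 169 166 174 177 187 200 197 194 195 194 194 194 193 194 193 193 193 193 190 199 225 232 244 173  72  45  48  71  79  73 120 148 147 149 167
168 171 171 171 170 168 167 174 182 198 212 231 234 232 233 229 203 192 193 194 194 194 193 193 194 193 194 193 191 185 223 231 234 234 141  51  47  47  70  81  78  68 130 168 174
170 170 175 186 210 216 230 234 231 229 229 228 228 230 215 193 191 193 194 194 193 193 194 193 195 193 193 191 201 228 231 229 230 236 218 124  48  45  56  79  82  76 118 170 177
172 232 232 230 229 229 228 228 228 228 228 228 229 231 230 2
[... 3962 characters left out ...]
 104 104 104 104 104 104 104 103 105 104 105 104 103 104 104 104 104 103 104 103 103 103 103 102 102 103 103 102 102
218 104 103 103 103 103 103 104 103 103 103 103 103 103 103 103 102 104 104 104 104 104 103 104 103 104 103 103 103 104 103 104 103 102 102 103 102 102 102 103 103 102 103 102 103
220 103 103 103 104 103 103 103 103 103 103 104 103 102 103 103 103 104 104 104 104 104 103 104 103 104 103 103 103 102 103 103 103 103 102 103 102 103 102 102 102 102 103 103 102
[[270, 150, 130, 85, 5874], [305, 187, 19, 9, 117], [270, 211, 62, 24, 755]]
[[160, 220, 15, 35, 373], [203, 220, 77, 35, 1463], [193, 233, 20, 49, 253], [189, 237, 10, 37, 117], [169, 265, 19, 13, 62], [193, 274, 5, 4, 8]]
```

The opener stands in its well as it did at the start, the loupe stands on the bench, and the lid is fully open. I hand in the job.

```bash
python3 -c "
from station import arm
print(arm.job_done())"
```

```text
the job is handed in; nothing more can be done
None
```

I handed the job in at about 23 s robot time (no verdict shown): the loupe stands on the bench clear of the carrier, the opener levered the lid fully open (about 1.92 rad from the side view), the opener is back in its well foot down, and the waffle pack and the things around the carrier looked undisturbed in the pictures.

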